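Load roller bushings into the tube magazine

TASK

The pipe-rest roller jig is empty: load the two matching short bushings into its upright clear tube magazine through the funnel, one on top of the other, so that both have dropped fully down and stand end to end. Leave the long bushing standing where it is; the wide low collar does not belong in the magazine either.

Things in the scene. Friction and masses are not known exactly. Their poses are not given: they have to be found in the camera images.
- bushing_a: Loose plain aluminium bushing: a short straight tube, outer diameter 40 mm, bore 20 mm, height 55 mm, 140 g nominal, standing upright on the bench on the robot's right. Origin at its centre, 27.5 mm above its underside; z along its axis. One of the matching pair; either may go in first.
- bushing_b: Loose plain aluminium bushing: a short straight tube, outer diameter 40 mm, bore 20 mm, height 55 mm, 140 g nominal, standing upright on the bench on the robot's right. Origin at its centre, 27.5 mm above its underside; z along its axis. The other of the pair, identical to it.
- long_bushing: Bystander: same tube, outer diameter 40 mm, but 95 mm tall, standing upright among the short ones. Origin at its centre, 47.5 mm above the bench. It stays where it is. (A loose collar, 68 mm diameter, 26 mm high, also stands among them. All these pieces are at least 110 mm apart, centre to centre.)
- magazine: Tube magazine fixed on the robot's left. Grey base plate 150 x 100 x 12 mm thick, closing the foot of an upright clear tube, inside 50 mm, outside 58 mm diameter. Aluminium funnel on top: from 130 mm above the bench it widens to 78 mm inside (86 outside) at the rim, 150 mm up. Origin: tube axis at bench level, z up. A bushing let go upright in the funnel drops down; two reach 122 mm above the bench.
There are look-alikes about, which are no part of the job. What is shaped like the magazine but orange or red is not meant.

How it is judged:
On the way, in this order (a step that is already met when the one before it is completed fails the run):
1. one short bushing stands at the bottom of the tube (((z of bushing_a in the frame of magazine between 0.03 and 0.049 m and horizontal distance between bushing_a and magazine below 0.012 m and angle between the z axis of bushing_a and the z axis of magazine, either way round below 0.175 rad and linear speed of bushing_a below 0.03 m/s) or (z of bushing_b in the frame of magazine between 0.03 and 0.049 m and horizontal distance between bushing_b and magazine below 0.012 m and angle between the z axis of bushing_b and the z axis of magazine, either way round below 0.175 rad and linear speed of bushing_b below 0.03 m/s))), for 0.2 s.
2. the other stands on top of it in the tube (((z of bushing_a in the frame of magazine between 0.03 and 0.049 m and horizontal distance between each of bushing_a, bushing_b and magazine below 0.012 m and angle between the z axis of each of bushing_a, bushing_b and the z axis of magazine, either way round below 0.175 rad and linear speed of each of bushing_a, bushing_b below 0.03 m/s and z of bushing_b in the frame of magazine between 0.085 and 0.105 m) or (z of bushing_b in the frame of magazine between 0.03 and 0.049 m and horizontal distance between each of bushing_b, bushing_a and magazine below 0.012 m and angle between the z axis of each of bushing_b, bushing_a and the z axis of magazine, either way round below 0.175 rad and linear speed of each of bushing_b, bushing_a below 0.03 m/s and z of bushing_a in the frame of magazine between 0.085 and 0.105 m))), for 0.2 s.
At the end, for the whole second after the job is handed in: Both short bushings are at rest in the magazine's tube: one on the base plate (its centre 30 to 49 mm above the bench), the other on top of it (centre 85 to 105 mm), each within 12 mm of the tube's axis and within 10 degrees of parallel to it, in either order (((z of bushing_a in the frame of magazine between 0.03 and 0.049 m and horizontal distance between each of bushing_a, bushing_b and magazine below 0.012 m and angle between the z axis of each of bushing_a, bushing_b and the z axis of magazine, either way round below 0.175 rad and linear speed of each of bushing_a, bushing_b below 0.03 m/s and z of bushing_b in the frame of magazine between 0.085 and 0.105 m) or (z of bushing_b in the frame of magazine between 0.03 and 0.049 m and horizontal distance between each of bushing_b, bushing_a and magazine below 0.012 m and angle between the z axis of each of bushing_b, bushing_a and the z axis of magazine, either way round below 0.175 rad and linear speed of each of bushing_b, bushing_a below 0.03 m/s and z of bushing_a in the frame of magazine between 0.085 and 0.105 m))); the robot touches nothing.
It fails at once if the long bushing is moved more than 40 mm or knocked over (distance of long_bushing from where it was at the start of the episode above 0.04 m or angle between long_bushing's own z axis and vertical above 0.6 rad).
It also fails if it takes over 64 s, if anything falls off the work surface, if the arm or the gripper's body presses on something with over 40 N, if the wrist force passes 120 N, or if a joint passes its speed limit or range.

ROBOT

A 7-joint arm with a two-finger parallel gripper is mounted at the origin on the work surface. World frame = base frame: x ahead of the robot, y to its left, z up, the work surface at z = 0. Lengths are in m, angles in rad, forces in N, time in s.
With the tool pointing down it reaches from about 0.4 to 0.85 m from the base axis. Payload 10.4 kg.
Tool frame: the origin (TCP) lies at the centre of the arm's flange, where the gripper is bolted on; the fingertips stand 173 mm ahead of it and the grasp point (between the pads) lies 155 mm ahead of it; z points along the fingers, y is the line along which they close (so a half turn about z gives the same grasp; the last joint's range is limited). The gripper opens to 85 mm and grips with 20 to 120 N. Pads are 22 mm wide; open, the fingers measure 114 mm over their backs; the gripper's body (76 mm by 85 mm) begins 54 mm behind the grasp point. The pads swing forward as they close: fully open they stand 13 mm farther back than shut.
Start: joints at [-1.172, 0.332, -0.065, 1.46, 0.022, 1.35, -0.088], TCP at [0.256, 0.57, 0.405] pointing down, gripper open.
Joint ranges: [-2.6, 2.6], [-0.5, 2.12], [-1.47, 1.34], [0.16, 2.42], [-1.27, 4.41], [0.06, 2.06], [-2.6, 2.6]. Speed limits (rad/s): [2.22, 2.22, 2.79, 2.79, 3.14, 3.14, 3.14].

INTERFACE

Orientations are given as a unit quaternion [x, y, z, w].
In Python, from workcell import manip, viewer, finder gives the robot as it stands.
- The arm moves only by the tool arm_command, never from a script. Its argument "plan" is a list of rows, each an object with "dp": the shift along the tool's x, y, z in mm, a list of three; "spin": the turn about the tool's z in rad. A call has 1 to 5 rows; each row shifts and turns the commanded pose from where the row before left it, along the tool's axes as they then stand; what a row does not reach is not made up. A row lasts 1/10 s, in which the tool goes at most 50 mm and 8.59 degrees, less where a joint would pass 70% of its speed; a pose out of reach is approached as far as the arm can. A call is refused whole if a number of a shift passes 50 or a number of a turn 0.15, either way. A call with a gripper value outside its range is refused whole. "grip" is the closure, from -1 (fully open) to 1 (shut), set as the call begins (left out, the last holds). The fingers move at their own pace and stop on an object; "newtons" is the grip in N (left out, the last holds). Time passes only in rows, so rows that do not move let the fingers close. It gives the time, the measured TCP pose, the force, the opening and the grip force at its end, in the units of the state.
- manip.get_obs(): the state, without advancing time (a new reading comes with each control period).
- viewer.camera(name): name is "scene" or "side" or "wrist"; returns the picture (420x560x3 uint8, blue, green, red); there is no depth.
- viewer.camera_params(name): a dict with "vertical_fov" (degrees; the focal length in pixels is half the picture's height over the tangent of half this angle, whatever the lens; pixels are square), "cx", "cy" (the principal point, pixels), "R" (3x3) and "t" (3): a world point X has camera coordinates R X + t; the wrist camera has in their place "T_tool_cam" (4x4, takes a point from camera to tool coordinates, whose origin is the TCP and whose axes are the flange's). Camera axes: x right, y down, z forward; pixel columns grow to the right and rows downward; lengths in m; the calibration is good to about 2 mm. A picture is of the moment at which its call begins: read the wrist's pose just before it. camera_params takes no time and is no camera call.
- manip.hand_in(): hands the job in; it is judged then, once.
Trained networks look in the newest picture that a camera, given by its name, has taken for a name from the list of things; names that differ only in an ending like _2 or _b are one class to them, and where a whole thing is asked for, a point or a joint stands for the part that bears it (a point fixed in the world has none). Each returns a list of dicts, best first, with "score" (0 to 1); they miss things now and then, are a little off and sometimes report something else, mostly with a low value. They report only what shows in the picture. A call takes as long as a camera call. They do not tell look-alikes from the thing itself.
- finder.find_in(camera, thing): "position" ([x, y, z] in m, in world coordinates, good to about 4 mm: the middle of the surface that is visible of it).
The state is a dict: "clock": time; "joint_pos": joint angles; "joint_velocities": joint speeds; "tau": joint torques, N m; "position": TCP position; "ee_rot": TCP orientation; "ft_force": force on the tool from outside, world axes, zero at the start; "torque": the same for the moment, N m; "grip_width": opening from 0.0 (shut) to 1.0 (fully open); "grasp_force": force on a finger pad.
Only numpy, scipy, OpenCV 4.12 (cv2) and the standard library are available. Lean on these libraries where they do the work, as an engineer would, in place of code of your own. Each camera call takes 0.05 s, during which the arm holds its last target. There are 200 camera calls.

## Working session

There is one attempt and no reset: what is moved stays moved. The work goes in short steps, Python scripts to look and compute and a tool call to move; the robot and the scene stay as the last step left them, time stands still between calls to the robot, and variables do not carry over. Pictures are saved under pics/ and viewed, at most 10 in all, crops included, and the job is handed in when it is done.

Besides the shell and the picture viewer there is one more tool, called as a command line: name --argument value ..., lists and objects as JSON in quotes. arm_command: Moves the arm, as the interface text tells. Its arguments: {"type":"object","properties":{"plan":{"type":"array","items":{"type":"object","properties":{"dp":{"type":"array","items":{"type":"number"}},"spin":{"type":"number"}}}},"grip":{"type":"number"},"newtons":{"type":"number"}},"required":["plan"]}

```bash
mkdir -p pics; ls
python3 - <<'E'
from workcell import manip, viewer, finder
import cv2, numpy as np
o=manip.get_obs(); print({k:np.round(v,3) for k,v in o.items()})
a=viewer.camera("scene"); b=viewer.camera("side")
cv2.imwrite("pics/scene.png",a); cv2.imwrite("pics/side.png",b)
for c in("scene","side"):
    p=viewer.camera_params(c); print(c,p)
    for t in("bushing_a","long_bushing","magazine"):
        for d in finder.find_in(c,t): 
            X=np.array(d["position"]);q=np.array(p["R"])@X+np.array(p["t"]);f=210/np.tan(np.radians(p["vertical_fov"]/2))
            print(t,np.round(X,3),round(d["score"],2),"px",np.round(q[:2]/q[2]*f+[p["cx"],p["cy"]]))
print(viewer.camera_params("wrist"))
E
```

```text
pics
{'clock': np.float64(0.0), 'joint_pos': array([-1.172,  0.333, -0.065,  1.461,  0.022,  1.35 , -0.089]), 'joint_velocities': array([-0.   ,  0.   , -0.   , -0.001,  0.001,  0.001,  0.001]), 'tau': array([-0.0000e+00, -6.2545e+01,  4.9000e-02, -3.9160e+01,  1.6000e-02,
        1.0000e-02,  0.0000e+00]), 'position': array([0.256, 0.57 , 0.404]), 'ee_rot': array([ 0.209,  0.978, -0.001, -0.   ]), 'ft_force': array([ 0.316, -0.494, -0.536]), 'torque': array([-0.026, -0.009,  0.058]), 'grasp_force': np.float64(0.0), 'grip_width': np.float64(1.001)}
scene {'vertical_fov': 56.55068826146954, 'cx': 276.7050536882998, 'cy': 220.093076326007, 'R': array([[-0.48770567,  0.87288314,  0.01477186],
       [ 0.71700961,  0.41015275, -0.56362393],
       [-0.49803655, -0.26429102, -0.82589942]]), 't': array([ 0.24521462, -0.3058272 ,  1.17264207])}
bushing_a [ 0.597 -0.312  0.044] 0.9 px [142. 207.]
long_bushing [ 0.656 -0.125  0.072] 0.59 px [190. 255.]
magazine [0.485 0.204 0.054] 0.98 px [365. 265.]
magazine [0.734 0.242 0.034] 0.9 px [331. 384.]
magazine [0.271 0.269 0.065] 0.78 px [426. 20
[... 347 characters left out ...]
8])}
bushing_a [ 0.444 -0.061  0.043] 0.97 px [269. 215.]
magazine [0.705 0.225 0.038] 0.77 px [295. 130.]
magazine [0.453 0.18  0.043] 0.71 px [227. 162.]
magazine [0.247 0.247 0.044] 0.65 px [146. 173.]
magazine [ 0.255 -0.239  0.02 ] 0.61 px [232. 314.]
{'vertical_fov': 64.43132961416417, 'cx': 278.55872976962985, 'cy': 213.12757003165012, 'T_tool_cam': array([[-2.02969373e-04, -9.51791476e-01, -3.06745732e-01,
         7.91726715e-02],
       [ 9.99999911e-01, -8.01241790e-05, -4.13071255e-04,
         3.88787995e-04],
       [ 3.68579950e-04, -3.06745789e-01,  9.51791408e-01,
         3.07189325e-02],
       [ 0.00000000e+00,  0.00000000e+00,  0.00000000e+00,
         1.00000000e+00]])}
```

View pics/scene.png

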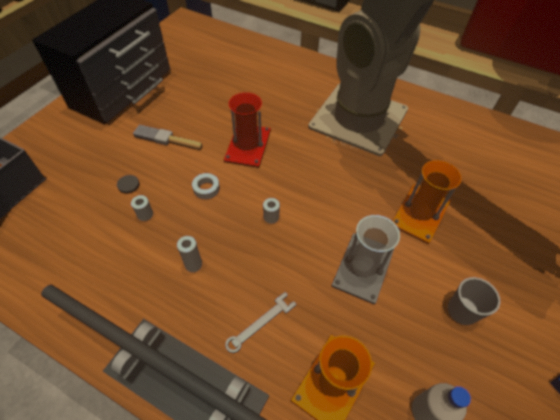

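View pics/side.png

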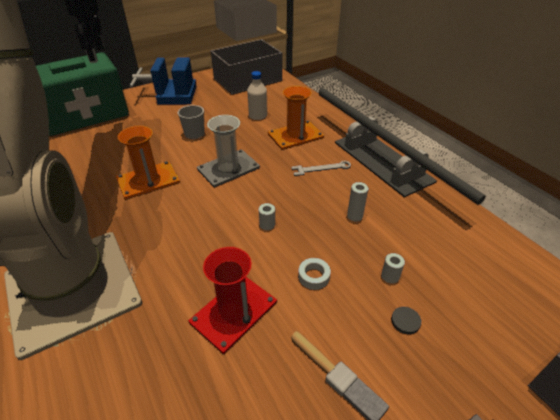

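Scene view: short bushings are at (142,208) and (271,210). The taller one at (190,253) is the long bushing, and the collar is at (205,185). Of the magazine-shaped things, only the one at (370,255) is grey; (246,130) is red, and (430,200) and (335,380) are orange. The side view agrees: grey magazine (225,150), shorts (267,217) and (393,268), long (358,202). I'll confirm in one enlarged crop.

```bash
cat > h.py <<'E'
from workcell import manip, viewer, finder
import cv2, numpy as np
from scipy.spatial.transform import Rotation as Rn
def cam(c,o=None):
    p=viewer.camera_params(c); f=210/np.tan(np.radians(p["vertical_fov"]/2))
    if c=="wrist":
        T=np.eye(4);T[:3,:3]=Rn.from_quat(o["ee_rot"]).as_matrix();T[:3,3]=o["position"]
        M=np.linalg.inv(T@p["T_tool_cam"]); R,t=M[:3,:3],M[:3,3]
    else: R,t=np.array(p["R"]),np.array(p["t"])
    return f,p["cx"],p["cy"],R,t
def toplane(C,u,v,z):
    f,cx,cy,R,t=C; d=R.T@[(u-cx)/f,(v-cy)/f,1]; c=-R.T@t
    return c+d*(z-c[2])/d[2]
def proj(C,X):
    f,cx,cy,R,t=C; q=R@np.array(X)+t; return q[:2]/q[2]*f+[cx,cy]
def totool(o,X): # world point -> tool frame, mm
    return 1000*Rn.from_quat(o["ee_rot"]).inv().apply(np.array(X)-o["position"])
E
python3 - <<'E'
from h import *
pts={"scene":{"A":(140,201,.055),"B":(271,204,.055),"L":(188,243,.095),"mag":(377,235,.15)},
"side":{"A":(395,260,.055),"B":(267,210,.055),"L":(359,188,.095),"mag":(224,125,.15)}}
for c in pts:
    for k,v in pts[c].items(): print(c,k,np.round(toplane(cam(c),*v),3))
a=cv2.imread("pics/scene.png")
m=np.hstack([cv2.resize(a[200:310,320:420],None,fx=4,fy=4,interpolation=2),cv2.resize(a[170:280,120:210],None,fx=4,fy=4,interpolation=2)])
b=cv2.resize(a[170:280,245:295],(0,0),fx=0.8,fy=4)
cv2.imwrite("pics/crop.png",m)
E
```

```text
scene A [ 0.59  -0.32   0.055]
scene B [ 0.445 -0.049  0.055]
scene L [ 0.644 -0.133  0.095]
scene mag [0.469 0.203 0.15 ]
side A [ 0.592 -0.322  0.055]
side B [ 0.443 -0.054  0.055]
side L [ 0.643 -0.138  0.095]
side mag [0.46  0.193 0.15 ]
```

View pics/crop.png

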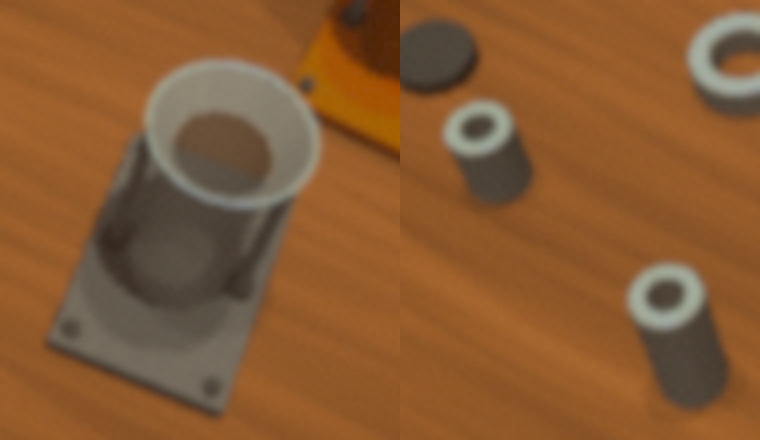

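The crop shows the grey magazine with its pale rim centred near scene (378,233), and the short bushing (140,202) clearly shorter than the long one (187,244). The short pair is A≈(0.591,-0.321) and B≈(0.444,-0.052), with the magazine at ≈(0.465,0.198). I'll move over the magazine first for a closer look.

arm_command --plan '[{"dp": [-34,-25,0]},{"dp": [-34,-25,0]},{"dp": [-34,-25,0]},{"dp": [-34,-25,0]},{"dp": [-34,-25,0]}]' --grip -1

```text
invalid input at $.plan[0]: expected keys dp, spin
```

arm_command --plan '[{"dp": [-34,-25,0]},{"dp": [-34,-25,0]},{"dp": [-34,-25,0]},{"dp": [-34,-25,0]},{"dp": [0,0,0]}]'

```text
invalid input at $.plan[0]: expected keys dp, spin
```

Run:
```python
from h import *
o=manip.get_obs(); a=viewer.camera("wrist"); cv2.imwrite("pics/w1.png",a)
print(o["clock"],o["position"],o["ee_rot"]); np.save("o1.npy",o,allow_pickle=True)
print(proj(cam("wrist",o),[.465,.198,.15]))
```

```text
0.4 [0.25589049 0.57020886 0.40458582] [ 2.09345238e-01  9.77841788e-01 -9.29977475e-05 -4.44767281e-06]
[ 31.46399957 537.18563948]
```

View pics/w1.png

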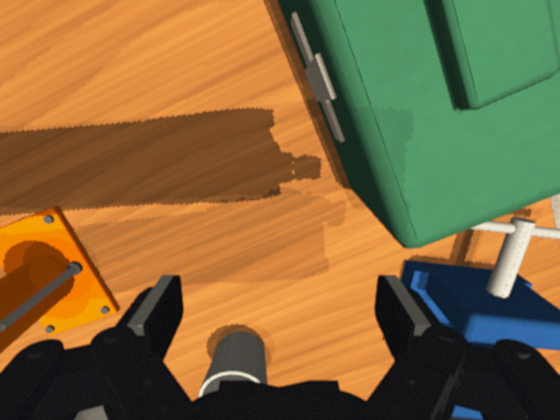

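The calls were refused because "spin" is required, so the arm hasn't moved. The picture is from the start pose: fingers at the bottom, cup at (235,370), nothing wanted in view. The camera looks to tool +x, so I'll stop past the magazine so that it shows.

arm_command --plan '[{"dp": [-40,-23,0],"spin": 0},{"dp": [-40,-23,0],"spin": 0},{"dp": [-40,-23,0],"spin": 0},{"dp": [-40,-23,0],"spin": 0},{"dp": [-40,-23,0],"spin": 0}]' --grip -1 --newtons 40

```text
clock: 0.95
position: [0.3921, 0.3817, 0.405]
ee_rot: [0.209, 0.978, 0.0, 0.0]
ft_force: [1.1, -0.0, 0.8]
grip_width: 1.0
grasp_force: 0.0
```

arm_command --plan '[{"dp": [-40,-23,0],"spin": 0},{"dp": [-40,-23,0],"spin": 0},{"dp": [-40,-23,0],"spin": 0},{"dp": [-40,-23,0],"spin": 0},{"dp": [-40,-23,0],"spin": 0}]'

```text
clock: 1.45
position: [0.5274, 0.1949, 0.405]
ee_rot: [0.209, 0.978, 0.0, 0.0]
ft_force: [1.3, 1.2, 0.6]
grip_width: 1.002
grasp_force: 0.0
```

arm_command --plan '[{"dp": [-40,-23,0],"spin": 0},{"dp": [0,0,0],"spin": 0},{"dp": [0,0,0],"spin": 0}]'

```text
clock: 1.75
position: [0.5542, 0.1581, 0.4046]
ee_rot: [0.211, 0.978, -0.0, -0.0]
ft_force: [-1.0, 1.5, -0.2]
grip_width: 1.001
grasp_force: 0.0
```

Run:
```python
from h import *
o=manip.get_obs(); a=viewer.camera("wrist"); cv2.imwrite("pics/w2.png",a)
print(o["clock"],o["position"],o["ee_rot"],o["grip_width"]); np.save("o2.npy",o,allow_pickle=True)
print(proj(cam("wrist",o),[.465,.198,.15]))
```

```text
1.75 [0.55422031 0.15812574 0.40460919] [ 2.10596791e-01  9.77573010e-01 -4.07382597e-05 -1.61918633e-05] 1.0008895776751634
[277.45552356  74.40552552]
```

View pics/w2.png

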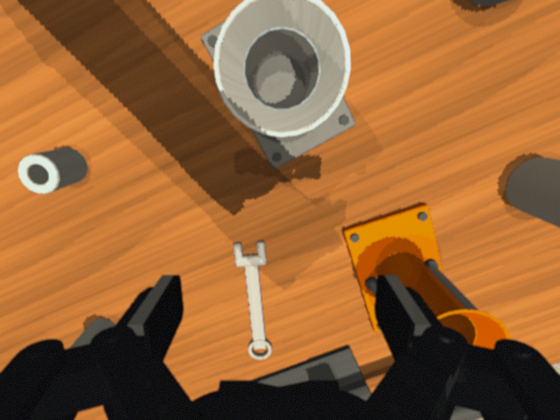

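The grey magazine's rim spans columns 214–350 with its lowest edge at row 137; the tube mouth is at about (282,68). Bushing B's top shows at (41,173).

```bash
cat >> h.py <<'E'
from scipy.optimize import least_squares
def circ(C,px,r,z,x0): # centre of horizontal circle whose image edge passes through px
    P=np.array([toplane(C,u,v,z)[:2] for u,v in px])
    s=least_squares(lambda c:np.hypot(*(P-c).T)-r,x0); return s.x,s.fun
E
python3 - <<'E'
from h import *
o=np.load("o2.npy",allow_pickle=True).item();C=cam("wrist",o);a=cv2.imread("pics/w2.png")
print("rim",*circ(C,[(214,65),(350,62),(282,137),(229,110),(335,110)],.043,.15,[.46,.2]))
print("mouth",*circ(C,[(244,68),(319,68),(282,28),(282,109)],.025,.13,[.46,.2]))
# bright rim top face of B
m=(cv2.cvtColor(a,6)[140:210,0:70]>0)
g=a[140:210,0:70].min(2); m=(g>150).astype(np.uint8)
c=max(cv2.findContours(m,0,1)[0],key=cv2.contourArea); e=cv2.fitEllipse(c); print(e)
u,v=e[0][0],e[0][1]+140; B=toplane(C,u,v,.055); print("B",u,v,B)
print("tool offset",totool(o,B))
s=cv2.imread("pics/scene.png");
E
```

```text
rim [0.46164958 0.20261211] [-1.00093210e-03 -1.09076689e-03  7.45116247e-05 -1.70561277e-04
 -5.91003913e-05]
mouth [0.46200135 0.20227728] [0.00031383 0.00030801 0.00019844 0.00022704]
((37.82538986206055, 33.6439323425293), (34.40038299560547, 42.865535736083984), 129.53375244140625)
B 37.82538986206055 173.6439323425293 [ 0.44317093 -0.04733552  0.055     ]
tool offset [  16.59585504 -232.93050218  349.62956898]
```

Rim and mouth fits agree: the magazine axis is at (0.462,0.202). Next I'll move for a close look at B.

arm_command --plan '[{"dp": [-14,-45,12],"spin": 0},{"dp": [-14,-45,12],"spin": 0},{"dp": [-14,-45,12],"spin": 0},{"dp": [-14,-45,12],"spin": 0},{"dp": [-14,-45,12],"spin": 0}]'

```text
clock: 2.3
position: [0.5249, -0.0747, 0.3445]
ee_rot: [0.208, 0.978, 0.001, 0.0]
ft_force: [1.0, 0.6, -0.1]
grip_width: 1.0
grasp_force: 0.0
```

arm_command --plan '[{"dp": [0,-8,0],"spin": 0},{"dp": [0,0,0],"spin": 0},{"dp": [0,0,0],"spin": 0}]'

```text
clock: 2.6
position: [0.5226, -0.0798, 0.345]
ee_rot: [0.208, 0.978, 0.001, 0.0]
ft_force: [1.0, 0.5, -0.7]
grip_width: 1.0
grasp_force: 0.0
```

```bash
cat >> h.py <<'E'
def top(tag,guess,z=.055): # centre of the bright top ring near guess
    o=manip.get_obs(); a=viewer.camera("wrist"); cv2.imwrite(f"pics/{tag}.png",a); C=cam("wrist",o)
    u,v=map(int,proj(C,[*guess,z])); x0,y0=max(u-60,0),max(v-60,0)
    g=a[y0:v+60,x0:u+60].min(2); m=(g>150).astype(np.uint8)
    c=max(cv2.findContours(m,0,1)[0],key=cv2.contourArea); e=cv2.fitEllipse(c)
    X=toplane(C,e[0][0]+x0,e[0][1]+y0,z)
    print("pos",o["clock"],o["position"],"guess px",u,v,"ellipse",e[0][0]+x0,e[0][1]+y0,e[1],"X",X,"tool",totool(o,X))
    return X
E
python3 - <<'E'
from h import *
top("w3",[.444,-.05])
E
```

```text
pos 2.6 [ 0.5226033  -0.07977796  0.34499124] guess px 271 98 ellipse 277.03958892822266 94.82408905029297 (39.062564849853516, 48.3847541809082) X [ 0.44317842 -0.04492776  0.055     ] tool [ 86.77675061  -0.81801618 289.97740141]
```

View pics/w3.png

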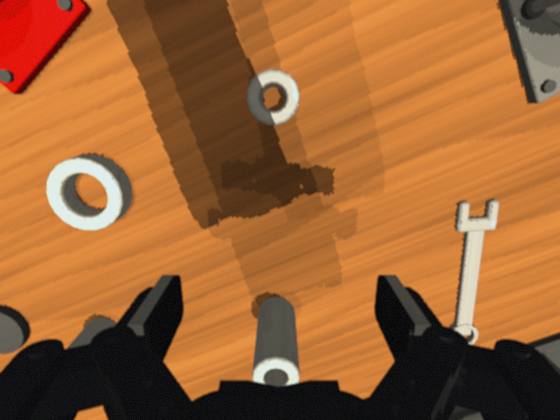

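B's ring is at (273,97), half shaded; the long bushing stands at (277,370), in the direction I move away from. Now I'll go over B and down.

arm_command --plan '[{"dp": [43,-2,10],"spin": 0},{"dp": [42,-2,10],"spin": 0},{"dp": [0,0,40],"spin": 0},{"dp": [0,0,40],"spin": 0},{"dp": [0,0,20],"spin": 0}]'

```text
clock: 3.15
position: [0.4423, -0.0487, 0.2227]
ee_rot: [0.207, 0.978, 0.0, -0.001]
ft_force: [-0.4, 0.3, 1.1]
grip_width: 1.006
grasp_force: 0.0
```

arm_command --plan '[{"dp": [0,0,15],"spin": 0},{"dp": [0,0,13],"spin": 0},{"dp": [0,0,0],"spin": 0},{"dp": [0,0,0],"spin": 0}]'

```text
clock: 3.55
position: [0.4434, -0.0497, 0.1971]
ee_rot: [0.208, 0.978, 0.0, 0.0]
ft_force: [0.0, -0.1, 0.1]
grip_width: 0.998
grasp_force: 0.0
```

arm_command --plan '[{"dp": [0,0,0],"spin": 0},{"dp": [0,0,0],"spin": 0},{"dp": [0,0,0],"spin": 0},{"dp": [0,0,0],"spin": 0},{"dp": [0,0,0],"spin": 0}]' --grip 1 --newtons 40

```text
clock: 4.05
position: [0.4433, -0.0507, 0.1973]
ee_rot: [0.209, 0.978, 0.0, 0.0]
ft_force: [-2.9, 0.3, 7.1]
grip_width: 0.411
grasp_force: 39.2
```

arm_command --plan '[{"dp": [0,0,-5],"spin": 0},{"dp": [0,0,-15],"spin": 0},{"dp": [0,0,-30],"spin": 0},{"dp": [0,0,-40],"spin": 0},{"dp": [0,0,-40],"spin": 0}]'

```text
clock: 4.55
position: [0.4425, -0.051, 0.3281]
ee_rot: [0.21, 0.978, -0.0, -0.0]
ft_force: [1.5, 0.7, -1.0]
grip_width: 0.413
grasp_force: 40.2
```

arm_command --plan '[{"dp": [0,0,-45],"spin": 0},{"dp": [14,40,-10],"spin": 0},{"dp": [14,40,0],"spin": 0},{"dp": [14,40,0],"spin": 0},{"dp": [14,40,0],"spin": 0}]'

```text
clock: 5.05
position: [0.4571, 0.1195, 0.3821]
ee_rot: [0.21, 0.978, 0.0, 0.0]
ft_force: [0.7, 0.0, -1.5]
grip_width: 0.409
grasp_force: 40.2
```

arm_command --plan '[{"dp": [14,40,0],"spin": 0},{"dp": [14,38,0],"spin": 0},{"dp": [0,0,0],"spin": 0},{"dp": [0,0,0],"spin": 0}]'

```text
clock: 5.45
position: [0.4636, 0.2013, 0.3815]
ee_rot: [0.209, 0.978, -0.0, -0.0]
ft_force: [-0.0, -0.9, -1.6]
grip_width: 0.411
grasp_force: 40.3
```

Run:
```python
from h import *
o=manip.get_obs(); print(o["clock"],o["position"],o["ft_force"],totool(o,[.462,.202,.15]))
a=viewer.camera("scene");b=viewer.camera("side");w=viewer.camera("wrist")
m=np.hstack([cv2.resize(x,(400,400)) for x in (a[100:300,280:480],b[30:230,130:330])]); m[:200,300:400]=cv2.resize(w[220:420,180:380],(100,200))
cv2.imwrite("pics/hold.png",m)
```

```text
5.45 [0.46355921 0.20129165 0.38146698] [-0.0120849  -0.86221076 -1.6493289 ] [  1.65907094   0.24496361 231.46723568]
```

View pics/hold.png

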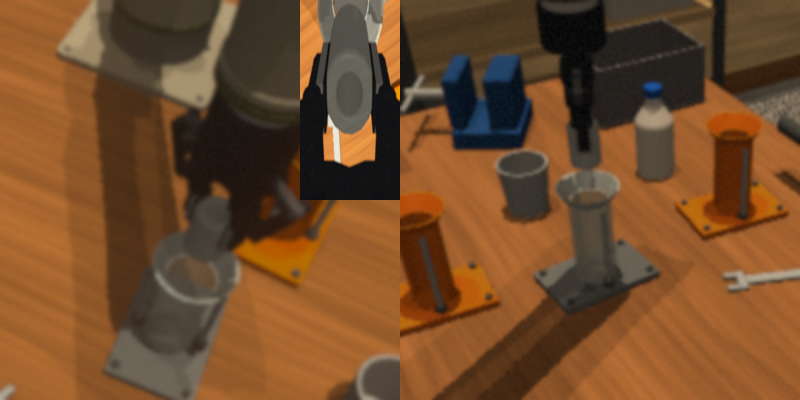

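The bushing is held upright over the grey funnel (side crop at about (585,145), above the rim at (590,190)). I'll lower it and release.

arm_command --plan '[{"dp": [1,0,20],"spin": 0},{"dp": [0,0,20],"spin": 0},{"dp": [0,0,15],"spin": 0},{"dp": [0,0,0],"spin": 0},{"dp": [0,0,0],"spin": 0}]'

```text
clock: 6.1
position: [0.4631, 0.2004, 0.3273]
ee_rot: [0.21, 0.978, 0.0, 0.0]
ft_force: [0.0, 0.6, -0.9]
grip_width: 0.414
grasp_force: 40.3
```

arm_command --plan '[{"dp": [0,0,0],"spin": 0},{"dp": [0,0,0],"spin": 0},{"dp": [0,0,0],"spin": 0},{"dp": [0,0,0],"spin": 0},{"dp": [0,0,0],"spin": 0}]' --grip -1

```text
clock: 6.6
position: [0.4629, 0.2012, 0.3269]
ee_rot: [0.209, 0.978, 0.0, 0.0]
ft_force: [0.4, 0.4, -0.2]
grip_width: 0.995
grasp_force: 0.0
```

arm_command --plan '[{"dp": [0,0,-30],"spin": 0},{"dp": [0,0,-45],"spin": 0},{"dp": [-20,-20,0],"spin": 0},{"dp": [-35,-30,0],"spin": 0},{"dp": [-35,-30,0],"spin": 0}]'

```text
clock: 7.1
position: [0.5125, 0.0904, 0.4022]
ee_rot: [0.208, 0.978, 0.0, 0.0]
ft_force: [0.2, -0.2, 0.4]
grip_width: 1.002
grasp_force: 0.0
```

Run:
```python
from h import *
o=manip.get_obs(); print(o["clock"],o["position"],o["ft_force"]);C=cam("wrist",o)
a=viewer.camera("wrist");b=viewer.camera("side")
u,v=map(int,proj(C,[.462,.202,.13])); print(u,v); x,y=max(u-100,0),max(v-100,0)
m=np.hstack([cv2.resize(p,(400,400)) for p in (a[y:y+200,x:x+200],b[90:190,175:275])])
cv2.imwrite("pics/drop1.png",m)
A=[.591,-.321,.055]; print("A tool",totool(o,A))
```

```text
7.1 [0.51254143 0.09042658 0.4022498 ] [ 0.19715648 -0.23482966  0.37626566]
397 86
A tool [-239.0682784  -344.05641981  347.10451354]
```

View pics/drop1.png

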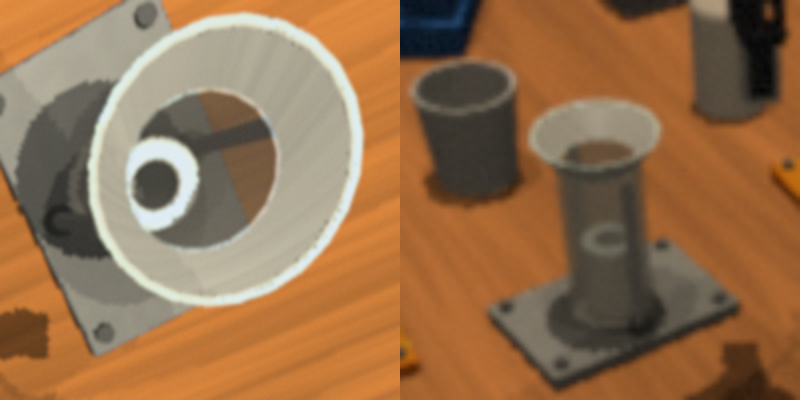

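Bushing B has dropped and stands at the tube foot: the ring shows through the tube at side crop (605,238), and upright in the wrist crop. Now A.

arm_command --plan '[{"dp": [-32,-34,0],"spin": 0},{"dp": [-32,-34,0],"spin": 0},{"dp": [-32,-34,0],"spin": 0},{"dp": [-32,-34,0],"spin": 0},{"dp": [-32,-34,0],"spin": 0}]'

```text
clock: 7.7
position: [0.589, -0.1307, 0.4018]
ee_rot: [0.209, 0.978, 0.0, 0.0]
ft_force: [0.9, 1.5, -0.2]
grip_width: 0.999
grasp_force: 0.0
```

arm_command --plan '[{"dp": [-32,-34,0],"spin": 0},{"dp": [-32,-34,10],"spin": 0},{"dp": [-32,-34,10],"spin": 0},{"dp": [-32,-34,10],"spin": 0},{"dp": [-32,-34,10],"spin": 0}]'

```text
clock: 8.2
position: [0.6658, -0.3511, 0.3609]
ee_rot: [0.209, 0.978, 0.0, -0.0]
ft_force: [0.9, 0.5, 0.6]
grip_width: 0.998
grasp_force: 0.0
```

arm_command --plan '[{"dp": [0,0,15],"spin": 0},{"dp": [0,0,0],"spin": 0},{"dp": [0,0,0],"spin": 0}]'

```text
clock: 8.5
position: [0.6655, -0.3486, 0.3467]
ee_rot: [0.209, 0.978, 0.001, -0.0]
ft_force: [0.3, 0.3, 1.6]
grip_width: 0.998
grasp_force: 0.0
```

Run:
```python
from h import *
top("w4",[.591,-.321])
```

```text
pos 8.5 [ 0.66545738 -0.34855532  0.34667735] guess px 270 105 ellipse 252.99616622924805 101.39362716674805 (9.6021089553833, 35.37047576904297) X [ 0.58270941 -0.33167451  0.055     ] tool [ 82.23214876 -18.68882243 291.71299214]
```

View pics/w4.png

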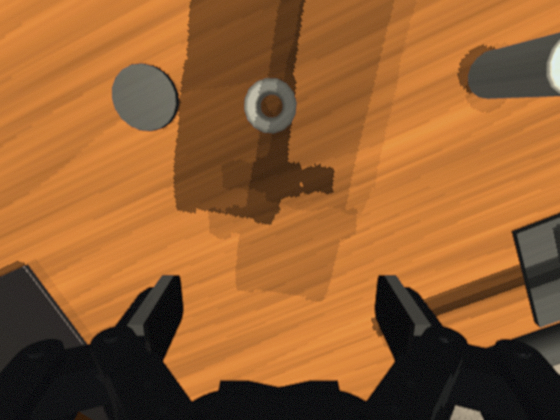

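A's ring is at (270,106), fully shaded; the threshold fit is bad there, but it matches the earlier estimate's pixel (270,105). The long bushing is at (510,70), clear of the fingers. The offset to A is x +79, y −5.

arm_command --plan '[{"dp": [40,-3,10],"spin": 0},{"dp": [39,-2,10],"spin": 0},{"dp": [0,0,40],"spin": 0},{"dp": [0,0,40],"spin": 0},{"dp": [0,0,20],"spin": 0}]'

```text
clock: 9.05
position: [0.5907, -0.3197, 0.2253]
ee_rot: [0.208, 0.978, 0.001, -0.0]
ft_force: [0.3, 0.3, -0.5]
grip_width: 1.0
grasp_force: 0.0
```

arm_command --plan '[{"dp": [0,0,15],"spin": 0},{"dp": [0,0,14],"spin": 0},{"dp": [0,0,0],"spin": 0},{"dp": [0,0,0],"spin": 0}]'

```text
clock: 9.45
position: [0.5913, -0.3222, 0.1987]
ee_rot: [0.209, 0.978, -0.0, 0.001]
ft_force: [-0.8, -0.1, 0.1]
grip_width: 1.003
grasp_force: 0.0
```

arm_command --plan '[{"dp": [0,0,2],"spin": 0},{"dp": [0,0,0],"spin": 0},{"dp": [0,0,0],"spin": 0},{"dp": [0,0,0],"spin": 0},{"dp": [0,0,0],"spin": 0}]' --grip 1 --newtons 40

```text
clock: 9.95
position: [0.5911, -0.3222, 0.1962]
ee_rot: [0.209, 0.978, 0.0, 0.0]
ft_force: [-0.0, 0.5, 4.0]
grip_width: 0.399
grasp_force: 40.2
```

arm_command --plan '[{"dp": [0,0,-5],"spin": 0},{"dp": [0,0,-15],"spin": 0},{"dp": [0,0,-40],"spin": 0},{"dp": [0,0,-45],"spin": 0},{"dp": [0,0,-45],"spin": 0}]'

```text
clock: 10.45
position: [0.5904, -0.3222, 0.3483]
ee_rot: [0.21, 0.978, -0.0, 0.0]
ft_force: [1.7, -0.5, -1.5]
grip_width: 0.404
grasp_force: 40.1
```

arm_command --plan '[{"dp": [0,0,-45],"spin": 0},{"dp": [0,0,0],"spin": 0}]'

```text
clock: 10.65
position: [0.5912, -0.3233, 0.3993]
ee_rot: [0.21, 0.978, -0.001, 0.006]
ft_force: [0.1, -0.4, -1.1]
grip_width: 0.399
grasp_force: 40.2
```

Run:
```python
from h import *
o=manip.get_obs(); print(o["clock"],o["position"],o["ft_force"],totool(o,[.462,.202,.15]))
```

```text
10.65 [ 0.59115247 -0.32328971  0.39931666] [ 0.09616451 -0.43484062 -1.13252568] [335.94464657 426.17870426 245.52259114]
```

arm_command --plan '[{"dp": [28,35,0],"spin": 0},{"dp": [28,35,0],"spin": 0},{"dp": [28,35,0],"spin": 0},{"dp": [28,35,0],"spin": 0},{"dp": [28,35,0],"spin": 0}]'

```text
clock: 11.15
position: [0.5338, -0.1037, 0.3912]
ee_rot: [0.209, 0.978, 0.0, 0.0]
ft_force: [0.9, 0.1, -1.1]
grip_width: 0.406
grasp_force: 40.2
```

arm_command --plan '[{"dp": [28,36,0],"spin": 0},{"dp": [28,36,0],"spin": 0},{"dp": [28,36,0],"spin": 0},{"dp": [28,36,0],"spin": 0},{"dp": [28,36,0],"spin": 0}]'

```text
clock: 11.65
position: [0.4798, 0.1177, 0.3914]
ee_rot: [0.21, 0.978, 0.0, 0.0]
ft_force: [0.0, -0.4, 0.2]
grip_width: 0.401
grasp_force: 40.2
```

arm_command --plan '[{"dp": [28,36,0],"spin": 0},{"dp": [28,35,0],"spin": 0},{"dp": [0,0,0],"spin": 0},{"dp": [0,0,0],"spin": 0},{"dp": [0,0,0],"spin": 0}]'

```text
clock: 12.15
position: [0.4591, 0.2029, 0.3909]
ee_rot: [0.21, 0.978, -0.0, 0.0]
ft_force: [0.8, -0.3, 0.2]
grip_width: 0.401
grasp_force: 40.3
```

Run:
```python
from h import *
o=manip.get_obs(); print(o["clock"],o["position"],o["ee_rot"],o["ft_force"],totool(o,[.462,.202,.15]))
```

```text
12.15 [0.45906224 0.20288125 0.39094925] [ 2.10148290e-01  9.77669502e-01 -9.39076937e-05  1.80909562e-04] [ 0.78233583 -0.25256754  0.19261682] [ -2.94565052   0.4296667  240.95038224]
```

Correct by −3 mm in x and lower 64 mm to the same release height.

arm_command --plan '[{"dp": [-3,0,20],"spin": 0},{"dp": [0,0,25],"spin": 0},{"dp": [0,0,19],"spin": 0},{"dp": [0,0,0],"spin": 0},{"dp": [0,0,0],"spin": 0}]'

```text
clock: 12.65
position: [0.4619, 0.202, 0.3273]
ee_rot: [0.21, 0.978, -0.0, 0.0]
ft_force: [0.1, 1.0, -1.5]
grip_width: 0.403
grasp_force: 40.3
```

arm_command --plan '[{"dp": [0,0,0],"spin": 0},{"dp": [0,0,0],"spin": 0},{"dp": [0,0,0],"spin": 0},{"dp": [0,0,0],"spin": 0},{"dp": [0,0,0],"spin": 0}]' --grip -1

```text
clock: 13.15
position: [0.4615, 0.2029, 0.3269]
ee_rot: [0.209, 0.978, 0.0, 0.0]
ft_force: [0.6, -0.5, -1.0]
grip_width: 0.997
grasp_force: 0.0
```

arm_command --plan '[{"dp": [0,0,-30],"spin": 0},{"dp": [0,0,-45],"spin": 0},{"dp": [-20,-20,0],"spin": 0},{"dp": [-35,-30,0],"spin": 0},{"dp": [-35,-30,0],"spin": 0}]'

```text
clock: 13.65
position: [0.5111, 0.0921, 0.4023]
ee_rot: [0.208, 0.978, 0.0, 0.0]
ft_force: [0.9, 0.3, -0.6]
grip_width: 1.003
grasp_force: 0.0
```

Run:
```python
from h import *
o=manip.get_obs(); print(o["clock"],o["position"],o["ft_force"]);C=cam("wrist",o)
a=viewer.camera("wrist");b=viewer.camera("side")
u,v=map(int,proj(C,[.462,.202,.13])); print(u,v); x,y=max(u-100,0),max(v-100,0)
m=np.hstack([cv2.resize(p,(400,400)) for p in (a[y:y+200,x:x+200],b[90:190,175:275])])
cv2.imwrite("pics/drop2.png",m)
```

```text
13.65 [0.51111829 0.0921486  0.40226103] [ 0.87122008  0.29855066 -0.61737906]
395 89
```

View pics/drop2.png

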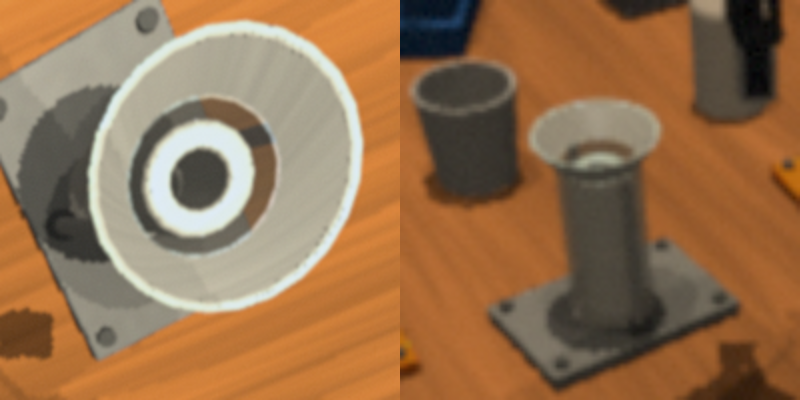

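The second bushing's ring shows upright just below the tube mouth (wrist crop (200,178), side crop (600,160)), so both stand end to end. The gripper is clear and still.

arm_command --plan '[{"dp": [0,0,0],"spin": 0},{"dp": [0,0,0],"spin": 0},{"dp": [0,0,0],"spin": 0}]'

```text
clock: 14.05
position: [0.5105, 0.0943, 0.4017]
ee_rot: [0.208, 0.978, 0.0, -0.0]
ft_force: [0.2, -0.2, -0.3]
grip_width: 0.996
grasp_force: 0.0
```

```bash
python3 -c "
from workcell import manip
print(manip.hand_in())"
```

```text
the job is handed in; nothing more can be done
None
```

Both short bushings stand end to end in the grey tube magazine, judging by the last wrist and side pictures; I left the long bushing and the collar alone and handed the job in at about 14 s (no verdict was returned).

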